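# Put the spanners back on the van's spanner rack in size order

### The job

Tidy the four loose combination spanners off the black mat onto the spanner rack, one in each cradle in order of size: the smallest in the cradle beside the green carry handle, then each next bigger one, the largest at the plain grey end. Each must lie flat across both forks of its cradle, down between the prongs and about centred along its length.

Things in the scene. Friction and masses are not known exactly. Their poses are not given: they have to be found in the camera images.
- spanner_10_mid (a point): The smallest of four steel combination spanners, flat on the black mat (3 mm thick), roughly along the robot's x. 140 mm long; heads 9 mm thick: open jaw 23 mm wide at its +x end, ring 18 mm at -x; shank 10 mm wide, 6 mm thick. Point: middle of the length, on the shank near the balance point, half-way up (4.5 mm above the mat); x towards the jaw, z up.
- spanner_13_mid (a point): The second smallest of four steel combination spanners, flat on the black mat (3 mm thick), roughly along the robot's x. 170 mm long; heads 10 mm thick: open jaw 29 mm wide at its +x end, ring 22 mm at -x; shank 12 mm wide, 6.5 mm thick. Point: middle of the length, on the shank near the balance point, half-way up (5 mm above the mat); x towards the jaw, z up.
- spanner_16_mid (a point): The second largest of four steel combination spanners, flat on the black mat (3 mm thick), roughly along the robot's x. 200 mm long; heads 11 mm thick: open jaw 35 mm wide at its +x end, ring 26 mm at -x; shank 13 mm wide, 7 mm thick. Point: middle of the length, on the shank near the balance point, half-way up (5.5 mm above the mat); x towards the jaw, z up.
- spanner_19_mid (a point): The largest of four steel combination spanners, flat on the black mat (3 mm thick), roughly along the robot's x. 235 mm long; heads 12 mm thick: open jaw 41 mm wide at its +x end, ring 30 mm at -x; shank 15 mm wide, 8 mm thick. Point: middle of the length, on the shank near the balance point, half-way up (6 mm above the mat); x towards the jaw, z up.
- cradle_a: One of four identical dark grey cradles with mid-grey forks in a row on the rack's rail, 56 mm apart; letters in any order. Base 90 (its x) by 52 mm (its y), 8 mm high, two forks, 36 mm either side of its centre along x, each 9 mm thick. A spanner lies across both forks, along the cradle's x. Origin: centre of the underside, 8 mm above the table.
- cradle_b: Like cradle_a. The saddles of the forks, on which a shank lies, are 18 mm above the underside; the prongs rise to 38 mm above it and stand 32 mm apart at the foot, 37 mm at the top.
- cradle_c: Like cradle_a. Between its two forks (63 mm clear) fingers that hold the middle of a spanner have room down to the base.
- cradle_d: Like cradle_a. The shank of a spanner lying in a neighbouring cradle begins 40 to 50 mm to the side, so fingers opened wide at that height would push it.
- green_end: Bright green end piece of the rack with a low arched carry handle, at one end of the row (which end varies; the other end piece is plain grey). 90 (its x, parallel to the cradles' x) by 18 mm, 59 mm high. Origin: centre of its underside, 8 mm above the table, in line with the cradles, 42 mm from the centre of the nearest one, then 98, 154 and 210 mm from the others.
Mind the look-alikes: they are no part of the job. What is shaped like the part that bears spanner_10_mid but brown or yellow is not meant.

How it is judged:
By the outcome, as a careful person would: the job done as asked, in the order asked, and still so for the second after the job is handed in, with the robot touching nothing.
It also fails if it takes over 133 s, if anything falls off the work surface, if the arm or the gripper's body presses on something with over 40 N, if the wrist force passes 120 N, or if a joint passes its speed limit or range.

### The arm

A 7-joint arm with a two-finger parallel gripper is mounted at the origin on the work surface. World frame = base frame: x ahead of the robot, y to its left, z up, the work surface at z = 0. Lengths are in m, angles in rad, forces in N, time in s.
With the tool pointing down it reaches from about 0.4 to 0.9 m from the base axis. Payload 5.6 kg.
Tool frame: the origin (TCP) lies midway between the tips of the shut fingers; the grasp point (between the pads) lies 19 mm behind it; z points along the fingers, y is the direction in which the jaws open and shut (so a half turn about z gives the same grasp; the last joint's range is limited). The gripper opens to 92 mm and grips with 3 to 60 N. Pads are 20 mm wide; open, the fingers measure 128 mm over their backs; the gripper's body (75 mm by 189 mm) begins 69 mm behind the grasp point.
Start: joints at [1.182, 0.468, -0.012, 1.603, 0.006, 1.071, -0.056], TCP at [0.22, -0.612, 0.175] pointing down, gripper open.
Joint ranges: [-2.53, 2.53], [-0.31, 2.02], [-1.57, 1.55], [0.28, 2.44], [-1.29, 4.43], [0.15, 1.84], [-2.92, 2.92]. Speed limits (rad/s): [2.57, 2.57, 3.14, 3.14, 3.14, 3.14, 3.14].

### API

Orientations are given as a unit quaternion [w, x, y, z].
In Python, from plant import get_obs, optics, r gives the robot as it stands.
- The arm moves only by the tool send_rows, never from a script. Its argument "plan" is a list of rows, each a list of 5 numbers: the opening, from 0 (shut) to 1 (fully open), then the shift along the world's x, y, z in m, then the turn about the world's z in rad. A call has 1 to 5 rows; each row shifts and turns the pose as measured when the row begins; what a row does not reach is not made up. A row lasts 1/10 s, in which the tool goes at most 50 mm and 8.59 degrees, less where a joint would pass 70% of its speed; a pose out of reach is approached as far as the arm can. A call with a gripper value outside its range is refused whole. The fingers move at their own pace and stop on an object; "squeeze" is the grip in N (left out, the last holds). Time passes only in rows, so rows that do not move let the fingers close. It gives the time, the measured TCP pose, the force and the opening at its end, in the units of the state.
- get_obs(): the state, without advancing time (a new reading comes with each control period).
- optics.read_camera(name): name is "scene" or "top"; returns the picture (480x640x3 uint8, blue, green, red); there is no depth.
- optics.camera_model(name): a dict with "intrinsics" (3x3 intrinsics, pixels), "distortion" ([k1, k2, p1, p2, k3] as OpenCV has them; the pictures are not rectified), "world_from_camera" (4x4, takes a point from camera to world coordinates). Camera axes: x right, y down, z forward; pixel columns grow to the right and rows downward; lengths in m; the calibration is good to about 2 mm. A picture is of the moment at which its call begins. camera_model takes no time and is no camera call.
- r.close_job(): hands the job in, once; it reports no verdict.
The state is a dict: "time_s": time; "qpos": joint angles; "joint_velocities": joint speeds; "joint_torque": joint torques, N m; "eef_pos": TCP position; "orientation": TCP orientation; "force": force on the tool from outside, world axes, zero at the start; "torque": the same for the moment, N m; "width": finger opening in m.
Only numpy, scipy, OpenCV 4.12 (cv2) and the standard library are available. Lean on these libraries where they do the work, as an engineer would, in place of code of your own. Each camera call takes 0.05 s, during which the arm holds its last target. There are 200 camera calls.

## Working session

There is one attempt and no reset: what is moved stays moved. The work goes in short steps, Python scripts to look and compute and a tool call to move; the robot and the scene stay as the last step left them, time stands still between calls to the robot, and variables do not carry over. Pictures are saved under pics/ and viewed, about 12 in all and at most 16, crops included, and the job is handed in when it is done.

Besides the shell and the picture viewer there is one more tool, called after "Call:" as name([rows], argument=value, ...), one row to a line, values as JSON. send_rows: Moves the arm, as the interface text tells. Its arguments: {"type":"object","properties":{"plan":{"type":"array","items":{"type":"array","items":{"type":"number"}}},"squeeze":{"type":"number"}},"required":["plan"]}

```bash
mkdir -p pics; ls
python3 - <<'E'
from plant import get_obs, optics, r
import cv2, numpy as np
for n in("top","scene"):
    im=optics.read_camera(n); cv2.imwrite(f"pics/{n}0.png",im)
    m=optics.camera_model(n); print(n,np.round(m["intrinsics"],1).tolist(),np.round(m["distortion"],4),np.round(m["world_from_camera"],3).tolist())
print(get_obs())
E
```

```text
pics
top [[587.4, 0.0, 324.7], [0.0, 587.4, 241.8], [0.0, 0.0, 1.0]] [0.0613 0.     0.     0.     0.    ] [[-0.006, -0.995, 0.1, 0.326], [-1.0, 0.006, -0.001, 0.055], [0.001, -0.1, -0.995, 1.269], [0.0, 0.0, 0.0, 1.0]]
scene [[508.2, 0.0, 320.7], [0.0, 508.2, 240.1], [0.0, 0.0, 1.0]] [-0.0435  0.      0.      0.      0.    ] [[-0.041, 0.654, -0.756, 1.338], [0.999, 0.033, -0.025, 0.116], [0.008, -0.756, -0.654, 0.81], [0.0, 0.0, 0.0, 1.0]]
{'time_s': 0.1, 'qpos': array([ 1.18202148,  0.46832496, -0.011594  ,  1.60350122,  0.00600788,
        1.07137807, -0.05630424]), 'joint_velocities': array([ 3.48392803e-04, -1.17953543e-03,  1.35699161e-05, -1.76990895e-03,
        2.71078845e-04, -5.96193022e-04, -2.40207465e-03]), 'joint_torque': array([ 1.03477323e-03, -5.21644235e+01, -1.27869871e-02, -2.44366121e+01,
       -5.68569324e-02,  1.40633894e-02,  7.09670257e-05]), 'eef_pos': array([ 0.22003423, -0.61102011,  0.17402492]), 'orientation': array([-7.63787842e-04,  9.85098125e-01,  1.71991457e-01, -1.96735667e-04]), 'force': array([-0.34018217, -0.38712001,  0.746587  ]), 'torque': array([-0.05676308,  0.01295442, -0.01186401]), 'width': 0.09174165271398559}
```

View pics/top0.png

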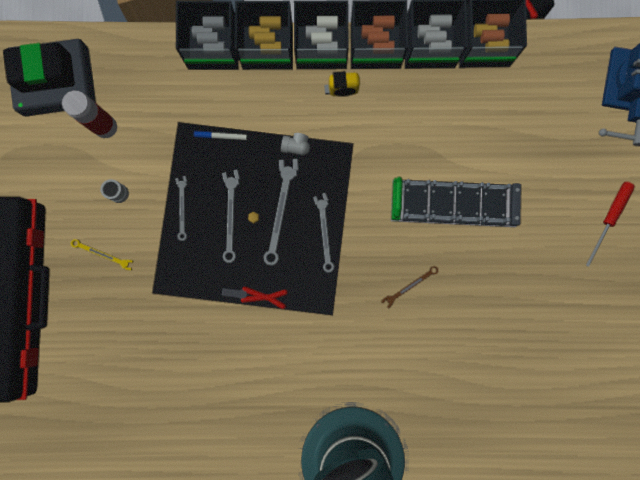

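View pics/scene0.png

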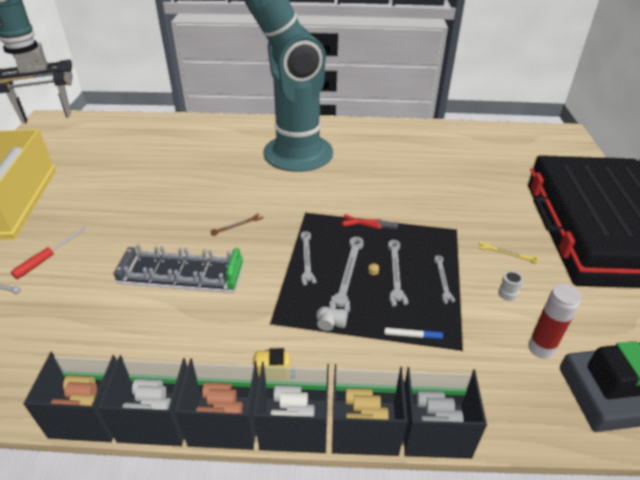

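Top view, with up = +x and left = +y. The four steel spanners on the mat are near px (182,208), (230,215), (281,212) and (325,232). The brown one at (410,286) and the yellow one at (103,254) lie off the mat, so they are decoys. The rack runs from the green end at (398,200) to the grey end at (516,205).

```bash
cat > h.py <<'E'
from plant import get_obs, optics, r
import cv2, numpy as np
def ray(n,px,z):
    m=optics.camera_model(n); T=m["world_from_camera"]
    u=cv2.undistortPoints(np.float64(px).reshape(-1,1,2),np.array(m["intrinsics"]),np.array(m["distortion"]))[:,0]
    d=np.c_[u,np.ones(len(u))]@np.array(T)[:3,:3].T; o=np.array(T)[:3,3]
    return o+d*((z-o[2])/d[:,2])[:,None]
def proj(n,p):
    m=optics.camera_model(n); W=np.linalg.inv(m["world_from_camera"])
    return cv2.projectPoints(np.float64(p).reshape(-1,1,3),cv2.Rodrigues(W[:3,:3])[0],W[:3,3],np.array(m["intrinsics"]),np.array(m["distortion"]))[0][:,0]
def spanners(im,n,z=0.009):
    """bright grey elongated blobs: middle, yaw, length on plane z"""
    h=cv2.cvtColor(im,cv2.COLOR_BGR2HSV)
    m=((h[...,1]<60)&(h[...,2]>75)).astype(np.uint8)
    out=[]
    for c in cv2.findContours(m,cv2.RETR_EXTERNAL,cv2.CHAIN_APPROX_NONE)[0]:
        if cv2.contourArea(c)<80: continue
        w=ray(n,c[:,0,:],z)[:,:2]
        mu=w.mean(0); a=np.linalg.svd(w-mu,full_matrices=False)[2][0]; a=a*np.sign(a[0])
        t=(w-mu)@a; s=(w-mu)@[-a[1],a[0]]
        L=np.ptp(t); mid=mu+a*(t.max()+t.min())/2
        # shank centre line near the middle
        k=abs(t-(t.max()+t.min())/2)<0.03
        if 0.1<L<0.3 and k.sum()>6:
            sc=(s[k].max()+s[k].min())/2; mid=mid+sc*np.array([-a[1],a[0]])
            out.append((mid,np.arctan2(a[1],a[0]),L,np.ptp(s),c[:,0].mean(0)))
    return out
E
python3 - <<'E'
from h import *
for n in("top","scene"):
    im=cv2.imread(f"pics/{n}0.png")
    print(n)
    for m,y,L,W,c in spanners(im,n):
        if 0.25<m[0]<0.75 and 0.05<m[1]<0.4: print(np.round(m,4),"yaw",round(y,3),"L",round(L,4),"W",round(W,4),c.round())
    h=cv2.cvtColor(im,cv2.COLOR_BGR2HSV)
    g=cv2.inRange(h,(45,120,60),(80,255,255))
    for c in cv2.findContours(g,0,2)[0]:
        if cv2.contourArea(c)>60:
            print("green",cv2.minAreaRect(c),np.round(ray(n,[cv2.minAreaRect(c)[0]],0.06),3))
im=cv2.imread("pics/top0.png")
a=cv2.resize(im[165:240,380:535],None,fx=5,fy=5,interpolation=2)
cv2.imwrite("pics/rack.png",a)
b=cv2.resize(im[120:320,150:360],None,fx=2.8,fy=2.8,interpolation=2); cv2.imwrite("pics/mat.png",b)
E
```

```text
top
[0.4743 0.0545] yaw 0.101 L 0.1702 W 0.0302 [324. 230.]
[0.5285 0.3636] yaw 0.028 L 0.1396 W 0.0236 [181. 206.]
[0.5111 0.2589] yaw -0.019 L 0.2009 W 0.0353 [230. 213.]
[0.5214 0.1508] yaw -0.191 L 0.237 W 0.0424 [280. 207.]
green ((396.674560546875, 198.00872802734375), (8.838958740234375, 42.29716110229492), 2.862405300140381) [[ 0.539 -0.097  0.06 ]]
green ((208.5, 60.0), (2.0, 49.0), 90.0) [[0.836 0.297 0.06 ]]
green ((377.5, 59.5), (3.0, 49.0), 90.0) [[ 0.836 -0.061  0.06 ]]
green ((321.0, 59.5), (3.0, 48.0), 90.0) [[0.837 0.059 0.06 ]]
green ((264.5, 59.5), (3.0, 49.0), 90.0) [[0.837 0.179 0.06 ]]
green ((433.5, 58.5), (3.0, 49.0), 90.0) [[ 0.837 -0.179  0.06 ]]
green ((490.0, 57.5), (3.0, 50.0), 90.0) [[ 0.837 -0.298  0.06 ]]
green ((31.49066925048828, 61.93233108520508), (37.02873992919922, 20.66640853881836), 82.14668273925781) [[0.829 0.664 0.06 ]]
scene
[0.5273 0.3631] yaw 0.024 L 0.1508 W 0.028 [444. 280.]
[0.508  0.2588] yaw -0.018 L 0.2173 W 0.0404 [396. 275.]
[0.4715 0.0548] yaw 0.11 L 0.1844 W 0.0334 [307. 258.]
green ((384.5, 390.5), (3.0, 23.0), 90.0) [[0.854 0.211 0.06 ]]
green ((313.5, 387.5), (3.0, 23.0), 90.0) [[0.853 0.091 0.06 ]]
green ((635.970458984375, 360.8604736328125), (46.05594253540039, 20.215744018554688), 64.02560424804688) [[0.776 0.671 0.06 ]]
green ((232.86239624023438, 268.458740234375), (11.877047538757324, 39.079315185546875), 16.699241638183594) [[ 0.572 -0.095  0.06 ]]
```

View pics/rack.png

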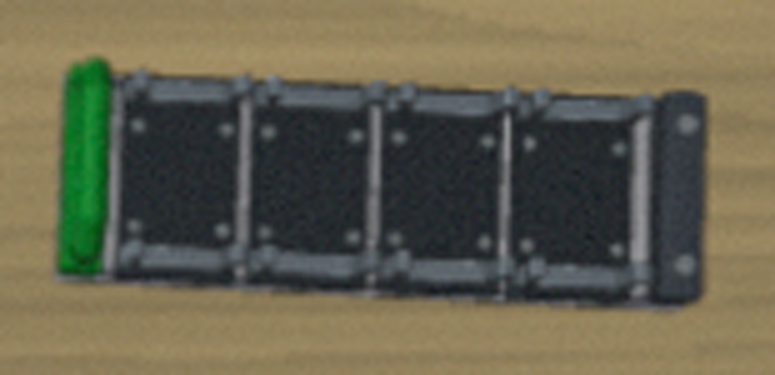

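View pics/mat.png

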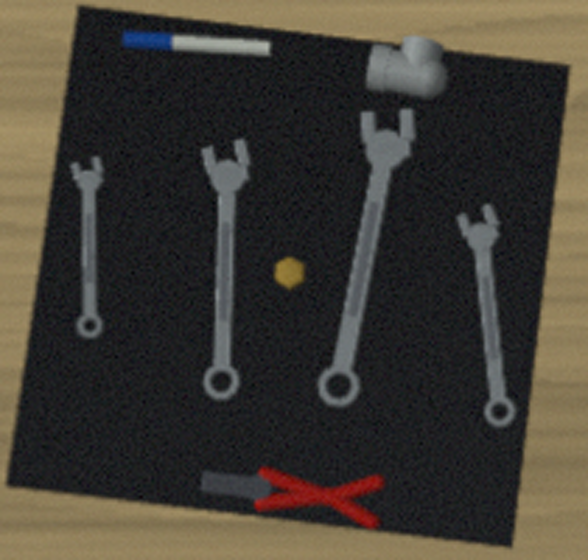

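Lengths match: the 10 at (0.529,0.364), 13 at (0.474,0.055), 16 at (0.511,0.259) and 19 at (0.521,0.151), with jaws toward +x. The mat crop confirms four steel combination spanners. The others on the mat (pliers, marker, nut, elbow) aren't spanners. Next I locate the cradles from their base screws, which I read in the rack crop.

Run:
```python
from h import *
B=np.array([[(138,126),(227,130),(135,227),(222,231)],[(268,129),(357,136),(265,233),(353,237)],[(399,138),(488,144),(396,239),(485,243)],[(529,144),(619,149),(526,246),(617,250)]],float)
px=B.mean(1); px=np.array([380,165])+(px+.5)/5-.5
w=ray("top",px,0.0175); print(w.round(4)); d=np.diff(w[:,:2],axis=0); print(np.linalg.norm(d,axis=1).round(4))
v=w[3]-w[0]; print("rack dir yaw",np.arctan2(v[1],v[0])+np.pi/2)
# refine: colour-based rack outline check: fork bars at saddles / screws
pl=ray("top",np.array([380,165])+(B.reshape(-1,2)+.5)/5-.5,0.0175)[:,:2].reshape(4,4,2)
print("screw spacing x",np.linalg.norm(pl[:,0]-pl[:,2],axis=1).round(4),"yaw",[round(float(np.arctan2(*(p[0]-p[2]+p[1]-p[3])[::-1])),3) for p in pl])
u=v[:2]/np.linalg.norm(v[:2]); c=w[:,:2].mean(0)
fit=[c+u*k*0.056 for k in(-1.5,-.5,.5,1.5)]; print("cradles",np.round(fit,4)); ge=c+u*(-.084-.042); print("green pred",ge)
gpx=proj("top",[[*ge,0.067]]); print("green px pred",gpx,"seen 396.7,198")
for n in("top","scene"):
    P=[]
    im=cv2.imread(f"pics/{n}0.png"); ux=np.array([-u[1],u[0]])
    im=cv2.resize(im,None,fx=4,fy=4,interpolation=2)
    for f in fit:
        for sx in(-1,1):
            for sy in(-1,1):
                q=proj(n,[[*(f+ux*sx*.036+u*sy*.0185),0.046]])[0]; P.append(q); cv2.circle(im,tuple(int(t) for t in (q*4+1.5)),3,(0,0,255),-1)
    P=np.array(P); x0,y0=(P.min(0)*4-60).astype(int); x1,y1=(P.max(0)*4+60).astype(int)
    cv2.imwrite(f"pics/chk_{n}.png",im[y0:y1,x0:x1])
a,b=[cv2.imread(f"pics/chk_{n}.png") for n in("top","scene")]
W=max(a.shape[1],b.shape[1]); z=lambda i:cv2.copyMakeBorder(i,0,0,0,W-i.shape[1],0)
cv2.imwrite("pics/chk.png",np.vstack([z(a),z(b)]))
```

```text
[[ 0.5408 -0.1428  0.0175]
 [ 0.5381 -0.1987  0.0175]
 [ 0.5345 -0.2547  0.0175]
 [ 0.5314 -0.3103  0.0175]]
[0.0559 0.0561 0.0557]
rack dir yaw -0.05642318782867317
screw spacing x [0.0441 0.0453 0.044  0.0443] yaw [-0.059, -0.058, -0.058, -0.057]
cradles [[ 0.5409 -0.1427]
 [ 0.5378 -0.1987]
 [ 0.5346 -0.2546]
 [ 0.5315 -0.3105]]
green pred [ 0.54331318 -0.10080622]
green px pred [[399.04183295 195.1808685 ]] seen 396.7,198
```

View pics/chk.png

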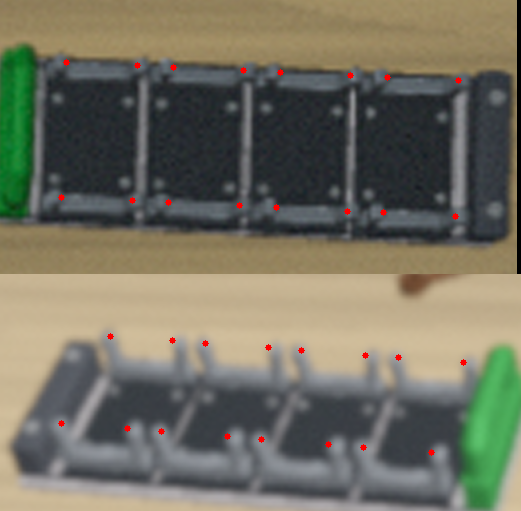

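The overlay puts the prong tops about 3 mm toward +y and 2 mm toward +x of my fit, in both views (top px offset about (-1.3,-1.3), scene about +2 px). I therefore take the cradle centres, from the green end, as about (0.5425,-0.139), (0.5395,-0.195), (0.536,-0.251) and (0.533,-0.307), with yaw -0.057. I'll start with the 13.

Call:
send_rows([
  [0.6, 0.03, 0.04, 0, -0.05],
  [0.6, 0.03, 0.04, 0, -0.05],
  [0.6, 0.03, 0.04, 0, -0.05],
  [0.6, 0.03, 0.04, 0, -0.05],
  [0.6, 0.03, 0.04, 0, -0.045],
], squeeze=40)

```text
time_s: 0.6
eef_pos: [0.3628, -0.4124, 0.171]
orientation: [-0.001, 0.999, 0.037, -0.003]
force: [0.4, 0.1, -0.2]
width: 0.0554
```

Call:
send_rows([
  [0.6, 0.011, 0.048, 0, 0.03],
  [0.6, 0.011, 0.048, 0, 0],
  [0.6, 0.011, 0.048, 0, 0],
  [0.6, 0.011, 0.048, 0, 0],
  [0.6, 0.011, 0.048, 0, 0],
])

```text
time_s: 1.1
eef_pos: [0.419, -0.1689, 0.1699]
orientation: [-0.002, 0.999, 0.054, -0.003]
force: [0.7, 0.8, 0.7]
width: 0.0552
```

Call:
send_rows([
  [0.6, 0.011, 0.046, 0, 0],
  [0.6, 0.011, 0.046, 0, 0],
  [0.6, 0.011, 0.046, 0, 0],
  [0.6, 0.01, 0.046, 0, 0],
  [0.6, 0.01, 0.04, 0, 0],
])

```text
time_s: 1.6
eef_pos: [0.4713, 0.0653, 0.17]
orientation: [-0.001, 0.999, 0.054, -0.003]
force: [0.6, -1.1, -0.1]
width: 0.055
```

Call:
send_rows([
  [0.6, 0.003, -0.008, -0.03, 0],
  [0.6, 0, 0, -0.04, 0],
  [0.6, 0, 0, -0.04, 0],
  [0.6, 0, 0, -0.02, 0],
  [0.6, 0, 0, 0, 0],
])

```text
time_s: 2.1
eef_pos: [0.4756, 0.0665, 0.0368]
orientation: [-0.003, 0.998, 0.061, -0.0]
force: [-0.9, -0.0, -0.1]
width: 0.0554
```

Run:
```python
from h import *
print(get_obs()["eef_pos"],get_obs()["width"])
a=optics.read_camera("top")[150:310,250:370]; b=optics.read_camera("scene")[190:350,240:360]
cv2.imwrite("pics/g1.png",cv2.resize(np.hstack([a,b]),None,fx=3.3,fy=3.3,interpolation=2))
```

```text
[0.47556305 0.06646641 0.03680123] 0.05540276514138007
```

View pics/g1.png

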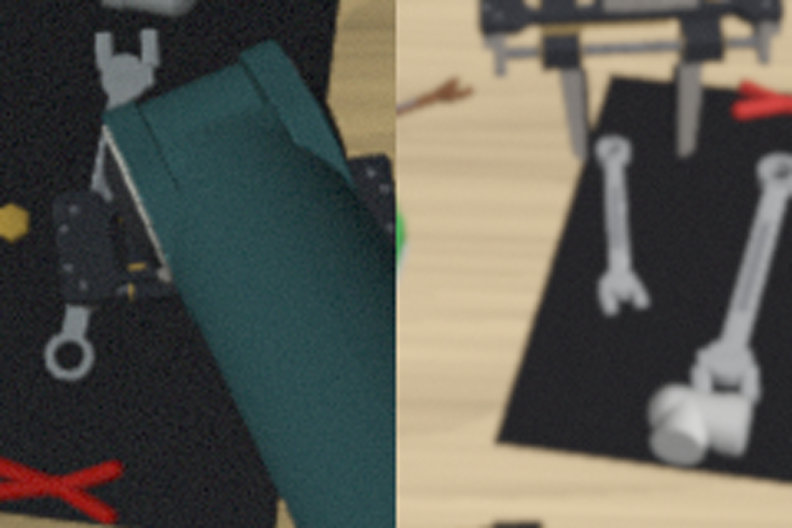

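The scene view shows the tips near px (312,237), still above the ring half of the 13. I'll check that against the projected TCP.

Run:
```python
from h import *
o=get_obs();print(o["eef_pos"],o["time_s"])
print(proj("scene",[o["eef_pos"],[*o["eef_pos"][:2],0.009]]),proj("scene",[[.475,.0555,.009]]))
```

```text
[0.47764496 0.06670489 0.0392246 ] 2.2
[[311.46574963 248.52437101]
 [311.51574382 258.2593946 ]] [[306.75022247 257.32025179]]
```

Run:
```python
from h import *
for z in(.09,.12,.15): print(z,ray("top",[[320,220]],z).round(4))
# tips seen in scene: heights if x = tcp x ; and x if z = tcp z
for px in([297,238],[329,237]):
    for z in(.039,.05,.06): print(px,z,ray("scene",[px],z).round(4))
# gripper at tool pose: camera crop bigger
cv2.imwrite("pics/g2.png",cv2.resize(optics.read_camera("scene")[110:310,220:420],None,fx=3,fy=3,interpolation=2))
```

```text
0.09 [[0.4893 0.063  0.09  ]]
0.12 [[0.4852 0.0628 0.12  ]]
0.15 [[0.481  0.0626 0.15  ]]
[297, 238] 0.039 [[0.4424 0.031  0.039 ]]
[297, 238] 0.05 [[0.4551 0.0323 0.05  ]]
[297, 238] 0.06 [[0.4667 0.0334 0.06  ]]
[329, 237] 0.039 [[0.4351 0.1054 0.039 ]]
[329, 237] 0.05 [[0.4479 0.1056 0.05  ]]
[329, 237] 0.06 [[0.4596 0.1057 0.06  ]]
```

View pics/g2.png

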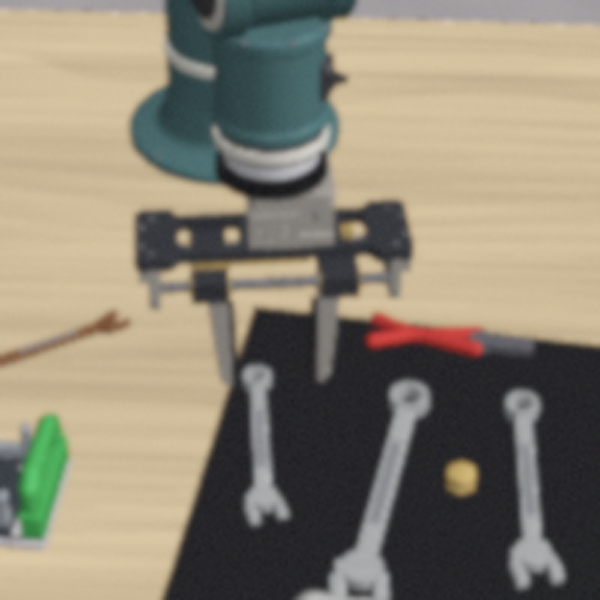

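The tips appear at about row 237, where I expected 248, which suggests they sit higher than reported. The lateral position agrees. I'll descend gently and look again.

Call:
send_rows([
  [0.6, -0.002, -0.01, -0.01, 0],
  [0.6, 0, 0, -0.01, 0],
  [0.6, 0, 0, -0.008, 0],
  [0.6, 0, 0, 0, 0],
  [0.6, 0, 0, 0, 0],
])

```text
time_s: 2.75
eef_pos: [0.4797, 0.0551, 0.0135]
orientation: [-0.003, 0.998, 0.06, 0.007]
force: [0.4, 0.7, 0.4]
width: 0.0552
```

Run:
```python
from h import *
o=get_obs();print(o["eef_pos"],o["orientation"],proj("scene",[o["eef_pos"]]))
cv2.imwrite("pics/g3.png",cv2.resize(optics.read_camera("scene")[170:290,260:380],None,fx=4,fy=4,interpolation=2))
```

```text
[0.47971975 0.05509299 0.01349081] [-0.00272947  0.99819072  0.05966297  0.00694072] [[306.4292786  257.27556211]]
```

View pics/g3.png

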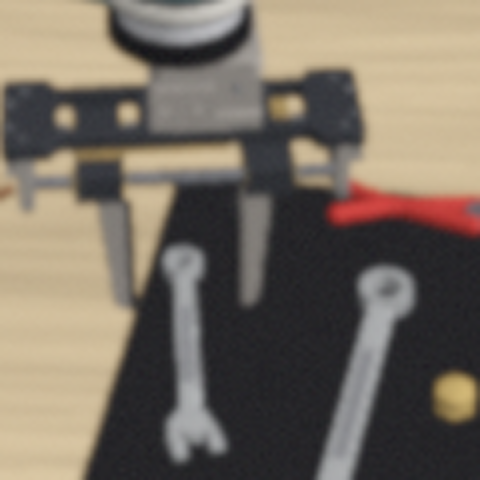

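The visible grey finger ends 10 px short of the projected TCP. The rest could be dark pads that vanish against the black mat, so I'll check with a contrast-stretched crop.

Run:
```python
from h import *
im=optics.read_camera("scene")[215:280,270:345].astype(float)
cv2.imwrite("pics/g4.png",cv2.resize(np.clip(im*3.5,0,255).astype(np.uint8),None,fx=7,fy=7,interpolation=2))
```

```text
(no output)
```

View pics/g4.png

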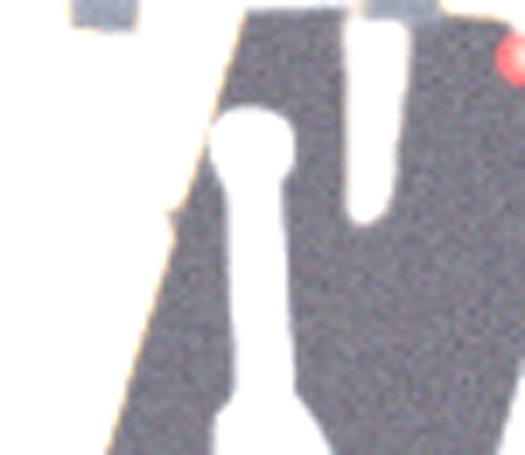

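Call:
send_rows([
  [0.6, 0, 0, -0.004, 0],
  [0.6, 0, 0, -0.004, 0],
  [0.6, 0, 0, 0, 0],
])

```text
time_s: 3.15
eef_pos: [0.4803, 0.0555, 0.0055]
orientation: [-0.003, 0.998, 0.06, 0.008]
force: [-0.3, 0.0, 0.2]
width: 0.0551
```

Run:
```python
from h import *
o=get_obs();print(o["eef_pos"],o["force"])
cv2.imwrite("pics/g5a.png",optics.read_camera("scene"))
im=optics.read_camera("top");cv2.imwrite("pics/g5b.png",im)
for k in ([.48,.055,.135],): print(proj("top",[k]))
cv2.imwrite("pics/g5.png",cv2.resize(im[150:310,240:400],None,fx=3.7,fy=3.7,interpolation=2))
```

```text
[0.48031244 0.05552324 0.00554029] [-0.29177474  0.0326878   0.23579141]
[[323.98296524 221.55482962]]
```

View pics/g5.png

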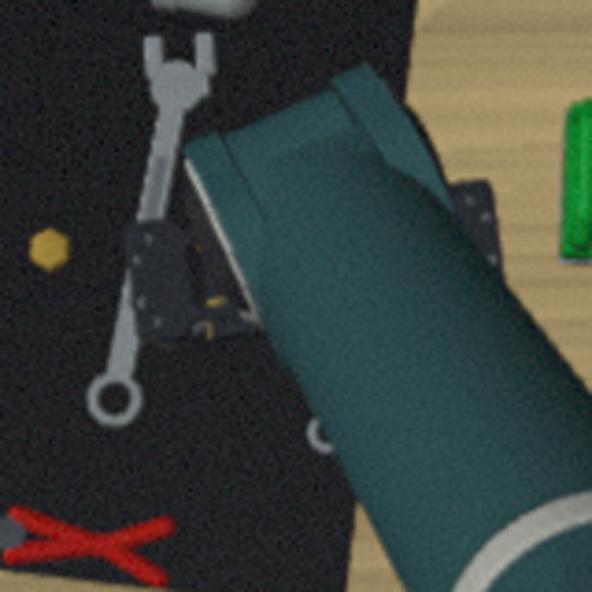

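X and y agree in the top view. Now I check the height by touch.

Call:
send_rows([
  [0.6, 0, 0, -0.003, 0],
  [0.6, 0, 0, 0, 0],
  [0.6, 0, 0, -0.003, 0],
  [0.6, 0, 0, 0, 0],
])

```text
time_s: 3.65
eef_pos: [0.4807, 0.0556, -0.0005]
orientation: [-0.003, 0.998, 0.06, 0.008]
force: [-0.5, -0.7, 0.3]
width: 0.0552
```

Call:
send_rows([
  [0.6, 0, 0, -0.004, 0],
  [0.6, 0, 0, 0, 0],
  [0.6, 0, 0, -0.004, 0],
  [0.6, 0, 0, 0, 0],
])

```text
time_s: 4.05
eef_pos: [0.4807, 0.0556, -0.0092]
orientation: [-0.003, 0.998, 0.06, 0.008]
force: [-1.1, -0.1, 0.0]
width: 0.055
```

```bash
cat >> h.py <<'E'
def tip(cols,rows):
    g=cv2.cvtColor(optics.read_camera("scene"),cv2.COLOR_BGR2GRAY)[rows[0]:rows[1],cols[0]:cols[1]]
    return [(cols[0]+i, rows[0]+int(np.where(g[:,i]>70)[0].max()) if (g[:,i]>70).any() else -1) for i in range(g.shape[1])]
E
python3 - <<'E'
from h import *
o=get_obs()
g=cv2.imread("pics/g5a.png",0)
for i in range(318,330): print(i,[int(v) for v in g[238:262,i]])
print(tip((316,330),(235,275)))
x,y=o["eef_pos"][:2]
for z in(.003,.01,.02,.03,.04): print(z,proj("scene",[[x,y+.035,z]]).round(1),proj("scene",[[x+.01,y+.035,z]]).round(1))
E
```

```text
318 [39, 37, 39, 42, 37, 40, 38, 41, 39, 40, 39, 40, 35, 37, 35, 34, 36, 40, 39, 37, 37, 38, 36, 35]
319 [59, 55, 58, 57, 55, 56, 59, 59, 58, 55, 54, 44, 38, 39, 34, 37, 38, 38, 35, 38, 38, 37, 37, 39]
320 [88, 87, 87, 89, 87, 89, 87, 87, 87, 83, 75, 59, 45, 35, 36, 37, 38, 35, 37, 35, 38, 33, 37, 38]
321 [112, 112, 112, 113, 113, 112, 111, 113, 110, 107, 92, 65, 45, 36, 34, 36, 30, 36, 36, 36, 37, 36, 36, 37]
322 [124, 122, 122, 122, 121, 123, 123, 122, 122, 113, 95, 65, 42, 38, 35, 36, 38, 35, 37, 36, 36, 34, 36, 36]
323 [124, 124, 125, 122, 122, 122, 121, 119, 113, 102, 83, 57, 40, 33, 37, 37, 36, 38, 37, 36, 38, 37, 36, 36]
324 [119, 117, 115, 116, 113, 109, 107, 103, 95, 80, 64, 46, 35, 38, 37, 35, 36, 33, 36, 36, 35, 37, 37, 37]
325 [100, 96, 91, 89, 87, 81, 81, 77, 68, 57, 46, 38, 36, 36, 38, 36, 37, 36, 31, 37, 35, 38, 37, 36]
326 [69, 65, 59, 57, 52, 51, 52, 49, 46, 40, 35, 36, 37, 37, 38, 37, 35, 36, 35, 35, 35, 35, 37, 38]
327 [47, 43, 41, 42, 39, 38, 37, 35, 40, 38, 38, 37, 38, 34, 37, 34, 36, 38, 35, 36, 37, 35, 37, 37]
328 [36, 39, 36, 34, 35, 37, 34, 32, 36, 39, 37, 35, 36, 37, 36, 37, 39, 39, 37, 34, 35, 35, 36, 37]
329 [37, 40, 38, 37, 37, 39, 33, 36, 38, 37, 38, 36, 38, 38, 36, 35, 36, 37, 37, 37, 37, 35, 35, 36]
[(316, -1), (317, -1), (318, -1), (319, -1), (320, 253), (321, 253), (322, 253), (323, 253), (324, 252), (325, 250), (326, 243), (327, -1), (328, -1), (329, -1)]
0.003 [[321.7 261.4]] [[321.6 264.4]]
0.01 [[321.8 259.2]] [[321.6 262.2]]
0.02 [[321.8 256. ]] [[321.6 259. ]]
0.03 [[321.9 252.8]] [[321.7 255.7]]
0.04 [[321.9 249.5]] [[321.7 252.5]]
```

The tip sits at about z = 0.03 while the report says -0.009, so the reported height reads roughly 4 cm low. I'll keep descending with force checks.

Call:
send_rows([
  [0.6, -0.003, 0, -0.008, 0],
  [0.6, 0, 0, -0.006, 0],
  [0.6, 0, 0, 0, 0],
])

```text
time_s: 4.4
eef_pos: [0.4776, 0.0556, -0.0241]
orientation: [-0.003, 0.998, 0.06, 0.008]
force: [-0.0, -0.5, 0.2]
width: 0.055
```

Run:
```python
from h import *
o=get_obs();print(o["eef_pos"],o["force"]);print(tip((318,328),(235,275)))
```

```text
[ 0.47763859  0.05563203 -0.02412465] [-0.03110177 -0.48663502  0.24844361]
[(318, -1), (319, -1), (320, 257), (321, 257), (322, 257), (323, 257), (324, 256), (325, 253), (326, 246), (327, 238)]
```

Call:
send_rows([
  [0.6, 0, 0, -0.003, 0],
  [0.6, 0, 0, 0, 0],
  [0.6, 0, 0, -0.003, 0],
  [0.6, 0, 0, 0, 0],
])

```text
time_s: 4.85
eef_pos: [0.478, 0.0558, -0.0303]
orientation: [-0.003, 0.998, 0.06, 0.009]
force: [-0.3, 0.1, 0.3]
width: 0.0548
```

Call:
send_rows([
  [0.6, 0, 0, -0.002, 0],
  [0.6, 0, 0, 0, 0],
  [0.6, 0, 0, -0.002, 0],
  [0.6, 0, 0, 0, 0],
])

```text
time_s: 5.25
eef_pos: [0.4782, 0.0558, -0.0345]
orientation: [-0.003, 0.998, 0.06, 0.009]
force: [0.1, -0.0, -0.9]
width: 0.0552
```

Call:
send_rows([
  [0.6, 0, 0, -0.002, 0],
  [0.6, 0, 0, 0, 0],
])

```text
time_s: 5.45
eef_pos: [0.4786, 0.0558, -0.036]
orientation: [-0.003, 0.998, 0.06, 0.009]
force: [-0.6, -0.2, 2.6]
width: 0.055
```

Run:
```python
from h import *
o=get_obs();print(o["eef_pos"],o["force"]);print(tip((318,328),(235,275)))
```

```text
[ 0.47859727  0.05581768 -0.03604248] [-0.6404768  -0.24696249  2.5952881 ]
[(318, -1), (319, -1), (320, 261), (321, 261), (322, 261), (323, 261), (324, 260), (325, 257), (326, 250), (327, 243)]
```

Contact: 2.6 N at reported z = -0.036, with the tip on the mat (0.003). So tip height = reported + 0.039. I'll raise 1.5 mm and grip.

Call:
send_rows([
  [0.6, -0.002, 0, 0.0015, 0],
  [0, 0, 0, 0, 0],
  [0, 0, 0, 0, 0],
  [0, 0, 0, 0, 0],
  [0, 0, 0, 0, 0],
], squeeze=40)

```text
time_s: 6.0
eef_pos: [0.4764, 0.0558, -0.0348]
orientation: [-0.003, 0.998, 0.06, 0.009]
force: [-0.1, -0.4, -0.0]
width: 0.0253
```

Call:
send_rows([
  [0, 0, 0, 0, 0],
  [0, 0, 0, 0, 0],
  [0, 0, 0, 0.01, 0],
  [0, 0, 0, 0.02, 0],
  [0, 0, 0, 0, 0],
])

```text
time_s: 6.5
eef_pos: [0.4757, 0.0559, -0.0036]
orientation: [-0.003, 0.998, 0.06, 0.008]
force: [0.1, -0.6, -0.9]
width: 0.0111
```

Call:
send_rows([
  [0, 0, 0, 0, 0],
  [0, 0, 0, 0.02, 0],
  [0, 0, 0, 0.03, 0],
  [0, 0, 0, 0.03, 0],
  [0, 0, 0, 0, 0],
])

```text
time_s: 7.0
eef_pos: [0.4734, 0.0555, 0.0768]
orientation: [-0.003, 0.998, 0.06, 0.006]
force: [0.5, 1.2, -0.2]
width: 0.0115
```

Run:
```python
from h import *
o=get_obs();print(o["eef_pos"],o["width"])
a=optics.read_camera("scene")[150:310,220:380]
cv2.imwrite("pics/g6.png",cv2.resize(a,None,fx=3,fy=3,interpolation=2))
```

```text
[0.4734016  0.05546189 0.07681424] 0.011530465233325743
```

View pics/g6.png

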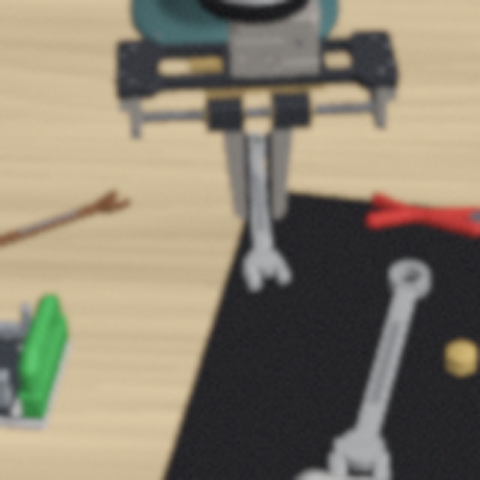

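The 13 is held and clear of the mat. Next I carry it to the second cradle from green.

Call:
send_rows([
  [0, 0.012, -0.04, 0, -0.03],
  [0, 0.013, -0.047, 0, -0.05],
  [0, 0.013, -0.047, 0, -0.05],
  [0, 0.013, -0.047, 0, -0.03],
  [0, 0.012, -0.04, 0, -0.02],
])

```text
time_s: 7.55
eef_pos: [0.5305, -0.1658, 0.068]
orientation: [-0.004, 1.0, -0.026, 0.0]
force: [0.7, 0.3, -0.2]
width: 0.0114
```

Call:
send_rows([
  [0, 0, -0.01, 0, 0],
  [0, 0, -0.005, 0, 0],
  [0, 0, 0, 0, 0],
  [0, 0, 0, 0, 0],
])

```text
time_s: 7.95
eef_pos: [0.5265, -0.1854, 0.0617]
orientation: [-0.005, 1.0, -0.03, -0.004]
force: [-1.0, 0.6, -1.0]
width: 0.0114
```

Call:
send_rows([
  [0, 0.013, -0.0095, 0, 0],
  [0, 0, 0, -0.015, 0],
  [0, 0, 0, -0.02, 0],
  [0, 0, 0, -0.01, 0],
  [0, 0, 0, 0, 0],
])

```text
time_s: 8.45
eef_pos: [0.5377, -0.1852, 0.0129]
orientation: [-0.007, 1.0, -0.024, -0.006]
force: [-0.5, 0.8, -1.4]
width: 0.0112
```

Run:
```python
from h import *
o=get_obs();print(o["eef_pos"],o["width"])
a=optics.read_camera("scene")[215:305,110:250]; b=optics.read_camera("top")[140:250,380:540]
a=cv2.resize(a,(800,514),interpolation=2); b=cv2.resize(b,(800,550),interpolation=2)
cv2.imwrite("pics/p1.png",cv2.resize(np.vstack([a,b]),None,fx=.55,fy=.55))
```

```text
[ 0.53773911 -0.18521002  0.01287305] 0.01121148768133051
```

View pics/p1.png

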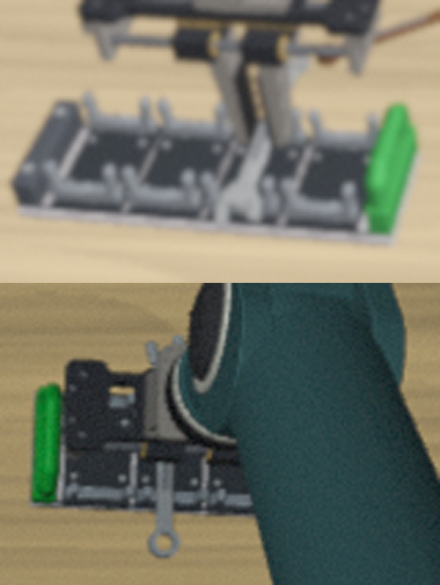

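Call:
send_rows([
  [0, 0.001, -0.006, 0, -0.005],
  [0, 0, -0.004, 0, 0],
  [0, 0, 0, 0, 0],
  [0, 0, 0, 0, 0],
])

```text
time_s: 8.95
eef_pos: [0.5414, -0.1975, 0.0166]
orientation: [-0.005, 1.0, -0.027, -0.003]
force: [-0.5, 0.1, -0.7]
width: 0.0111
```

Call:
send_rows([
  [0, -0.001, 0.002, -0.01, 0],
  [0, 0, 0, -0.008, 0],
  [0, 0, 0, -0.005, 0],
  [0, 0, 0, 0, 0],
  [0, 0, 0, 0, 0],
])

```text
time_s: 9.45
eef_pos: [0.5399, -0.1951, -0.0088]
orientation: [-0.006, 1.0, -0.027, -0.003]
force: [0.4, -0.6, -0.2]
width: 0.011
```

Run:
```python
from h import *
o=get_obs();print(o["eef_pos"],o["width"],o["force"],o["torque"])
im=optics.read_camera("scene");cv2.imwrite("pics/p2s.png",im)
im=optics.read_camera("top");cv2.imwrite("pics/p2t.png",im)
```

```text
[ 0.53986554 -0.19510294 -0.00878873] 0.010963644793751556 [ 0.35006777 -0.63533613 -0.22744132] [ 0.00131786  0.03557547 -0.01132109]
```

Call:
send_rows([
  [0, 0, 0, -0.003, 0],
  [0, 0, 0, 0, 0],
  [0, 0, 0, -0.002, 0],
  [0, 0, 0, 0, 0],
])

```text
time_s: 9.95
eef_pos: [0.5408, -0.1954, -0.0126]
orientation: [-0.005, 1.0, -0.027, -0.002]
force: [-1.8, -0.0, 3.3]
width: 0.0114
```

Contact at 3.3 N at the expected height. Releasing.

Call:
send_rows([
  [0.27, 0, 0, 0, 0],
  [0.27, 0, 0, 0, 0],
  [0.27, 0, 0, 0, 0],
  [0.27, 0, 0, 0.01, 0],
  [0.27, 0, 0, 0.02, 0],
])

```text
time_s: 10.45
eef_pos: [0.539, -0.1948, 0.0162]
orientation: [-0.006, 1.0, -0.027, -0.004]
force: [-0.2, -0.6, 0.7]
width: 0.0249
```

Call:
send_rows([
  [0.27, 0, 0, 0.035, 0],
  [0.5, 0, 0.005, 0.045, 0],
  [0.5, 0, 0.03, 0.03, 0.04],
  [0.5, 0, 0.046, 0, 0.04],
  [0.5, 0, 0.046, 0, 0],
])

```text
time_s: 10.95
eef_pos: [0.5401, -0.073, 0.1362]
orientation: [-0.003, 1.0, 0.007, -0.001]
force: [1.9, 0.4, -0.7]
width: 0.0461
```

Call:
send_rows([
  [0.5, 0, 0.048, 0, 0],
  [0.5, 0, 0.048, 0, 0],
  [0.5, 0, 0.048, 0, 0],
  [0.5, 0, 0.048, 0, 0],
  [0.5, 0, 0.048, 0, 0],
])

```text
time_s: 11.45
eef_pos: [0.5406, 0.1746, 0.1424]
orientation: [-0.003, 1.0, 0.006, 0.003]
force: [1.0, -0.4, -0.2]
width: 0.0459
```

Run:
```python
from h import *
o=get_obs();print(o["eef_pos"],o["orientation"],o["width"])
im=optics.read_camera("top"); b=cv2.resize(im[150:260,380:540],(800,550),interpolation=2)
a=cv2.resize(optics.read_camera("scene")[215:305,110:250],(800,514),interpolation=2)
cv2.imwrite("pics/p3.png",cv2.resize(np.vstack([a,b]),None,fx=.55,fy=.55))
for m,y,L,W,c in spanners(im,"top",.03):
    if c[0]>380 and c[1]<260: print(m,y,L,c)
```

```text
[0.54062772 0.17458355 0.14240484] [-0.00256078  0.99997552  0.00552927  0.00343834] 0.04594755171291814
[ 0.53645954 -0.22314149] 1.4849497540186862 0.2635869275682274 [453.03305785 207.83801653]
[ 0.89842115 -0.19042453] -1.0509464411170608 0.1068236720261866 [436.2160804   36.06532663]
[ 0.95394329 -0.52542386] -1.5560728808742508 0.20216288989736791 [593.58411215   9.03738318]
```

View pics/p3.png

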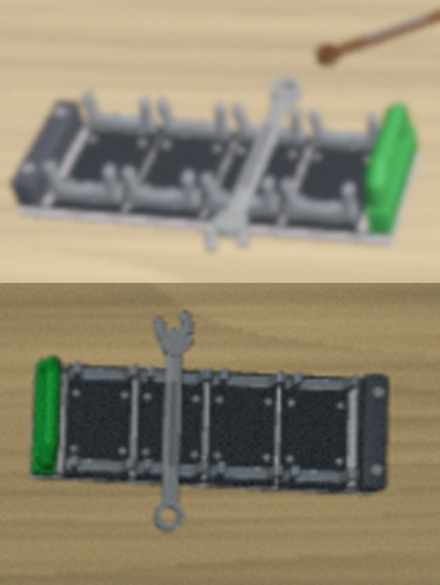

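The 13 lies centred across both forks of the second cradle. Next is the 16 at (0.512,0.260).

Call:
send_rows([
  [0.5, -0.012, 0.03, 0, -0.01],
  [0.5, -0.012, 0.03, 0, -0.01],
  [0.5, -0.004, 0.015, 0, -0.01],
  [0.5, 0, 0, 0, 0],
  [0.5, 0, 0, 0, 0],
])

```text
time_s: 12.05
eef_pos: [0.5104, 0.2588, 0.1454]
orientation: [-0.005, 1.0, -0.003, 0.005]
force: [0.4, -0.1, 0.1]
width: 0.0459
```

Call:
send_rows([
  [0.5, 0, 0, -0.02, 0],
  [0.5, 0, 0, -0.03, 0],
  [0.5, 0, 0, -0.03, 0],
  [0.5, 0, 0, -0.01, 0],
  [0.5, 0, 0, 0, 0],
])

```text
time_s: 12.55
eef_pos: [0.5157, 0.2506, 0.0554]
orientation: [-0.004, 1.0, -0.008, 0.008]
force: [-0.8, 0.1, -0.5]
width: 0.0458
```

Call:
send_rows([
  [0.5, -0.003, 0.009, -0.01, 0],
  [0.5, 0, 0, -0.02, 0],
  [0.5, 0, 0, -0.02, 0],
  [0.5, 0, 0, 0, 0],
  [0.5, 0, 0, 0, 0],
])

```text
time_s: 13.05
eef_pos: [0.5168, 0.2626, 0.0088]
orientation: [-0.006, 1.0, -0.009, 0.012]
force: [0.1, -0.0, -0.6]
width: 0.0459
```

Call:
send_rows([
  [0.5, -0.005, -0.002, 0, 0],
  [0.5, 0, 0, -0.015, 0],
  [0.5, 0, 0, -0.015, 0],
  [0.5, 0, 0, 0, 0],
  [0.5, 0, 0, 0, 0],
])

```text
time_s: 13.55
eef_pos: [0.5132, 0.2618, -0.0206]
orientation: [-0.007, 1.0, -0.009, 0.014]
force: [0.1, 0.4, 0.5]
width: 0.0457
```

Call:
send_rows([
  [0.5, -0.002, -0.001, -0.007, 0],
  [0.5, 0, 0, 0, 0],
  [0.5, 0, 0, -0.005, 0],
  [0.5, 0, 0, 0, 0],
  [0.5, 0, 0, 0, 0],
])

```text
time_s: 14.05
eef_pos: [0.5113, 0.2608, -0.0335]
orientation: [-0.007, 1.0, -0.009, 0.014]
force: [-0.7, -0.5, 0.2]
width: 0.0455
```

Call:
send_rows([
  [0, 0, 0, -0.001, 0],
  [0, 0, 0, 0, 0],
  [0, 0, 0, 0, 0],
  [0, 0, 0, 0, 0],
  [0, 0, 0, 0, 0],
])

```text
time_s: 14.55
eef_pos: [0.5117, 0.2609, -0.0341]
orientation: [-0.007, 1.0, -0.009, 0.015]
force: [0.6, -0.1, -0.8]
width: 0.0125
```

Call:
send_rows([
  [0, 0, 0, 0, 0],
  [0, 0, 0, 0, 0],
  [0, 0, 0, 0, 0],
  [0, 0, 0, 0.01, 0],
  [0, 0, 0, 0.02, 0],
])

```text
time_s: 15.05
eef_pos: [0.5093, 0.2596, -0.0055]
orientation: [-0.006, 1.0, -0.009, 0.012]
force: [0.5, 0.1, -1.0]
width: 0.0124
```

Call:
send_rows([
  [0, 0, 0, 0.03, 0],
  [0, 0, 0, 0.04, 0],
  [0, 0, -0.02, 0.03, 0],
  [0, 0.003, -0.04, 0.005, 0],
  [0, 0.003, -0.048, 0, 0],
])

```text
time_s: 15.55
eef_pos: [0.5146, 0.1583, 0.1093]
orientation: [-0.009, 1.0, -0.001, 0.015]
force: [0.9, -0.4, -1.4]
width: 0.0127
```

Call:
send_rows([
  [0, 0.003, -0.048, 0, 0],
  [0, 0.003, -0.048, 0, 0],
  [0, 0.003, -0.048, 0, -0.01],
  [0, 0.003, -0.048, 0, -0.01],
  [0, 0.003, -0.048, 0, -0.01],
])

```text
time_s: 16.05
eef_pos: [0.5295, -0.0894, 0.115]
orientation: [-0.009, 1.0, -0.014, 0.019]
force: [1.3, 0.5, -1.1]
width: 0.0125
```

Call:
send_rows([
  [0, 0.002, -0.046, 0, -0.01],
  [0, 0.002, -0.046, 0, -0.01],
  [0, 0.002, -0.035, 0, 0],
  [0, 0, -0.02, 0, 0],
  [0, 0, 0, 0, 0],
])

```text
time_s: 16.55
eef_pos: [0.5329, -0.2521, 0.1186]
orientation: [-0.006, 0.999, -0.031, 0.02]
force: [-0.1, -0.6, -1.2]
width: 0.0121
```

Call:
send_rows([
  [0, 0, 0, -0.015, 0],
  [0, 0, 0, -0.025, 0],
  [0, 0, 0, -0.025, 0],
  [0, 0, 0, 0, 0],
  [0, 0, 0, 0, 0],
])

```text
time_s: 17.05
eef_pos: [0.5332, -0.2434, 0.051]
orientation: [-0.008, 0.999, -0.027, 0.021]
force: [0.7, -0.5, -1.0]
width: 0.012
```

Call:
send_rows([
  [0, 0.003, -0.006, -0.01, 0],
  [0, 0, -0.002, -0.015, 0],
  [0, 0, 0, -0.008, 0],
  [0, 0, 0, 0, 0],
  [0, 0, 0, 0, 0],
])

```text
time_s: 17.55
eef_pos: [0.5384, -0.2507, 0.0174]
orientation: [-0.008, 0.999, -0.025, 0.022]
force: [0.4, 0.3, -1.0]
width: 0.0123
```

Call:
send_rows([
  [0, -0.002, 0, -0.01, -0.007],
  [0, 0, 0, -0.01, 0],
  [0, 0, 0, -0.005, 0],
  [0, 0, 0, 0, 0],
  [0, 0, 0, 0, 0],
])

```text
time_s: 18.05
eef_pos: [0.5363, -0.251, -0.0094]
orientation: [-0.008, 0.999, -0.029, 0.022]
force: [0.2, 0.5, -0.3]
width: 0.0122
```

Call:
send_rows([
  [0, 0, 0, -0.003, 0],
  [0, 0, 0, 0, 0],
  [0, 0, 0, -0.001, 0],
  [0, 0, 0, 0, 0],
])

```text
time_s: 18.45
eef_pos: [0.5373, -0.2513, -0.0124]
orientation: [-0.007, 0.999, -0.029, 0.023]
force: [-0.6, 0.0, 0.1]
width: 0.0122
```

Call:
send_rows([
  [0, 0, 0, -0.001, 0],
  [0.29, 0, 0, 0, 0],
  [0.29, 0, 0, 0, 0],
  [0.29, 0, 0, 0, 0],
  [0.29, 0, 0, 0.01, 0],
])

```text
time_s: 18.95
eef_pos: [0.5371, -0.2512, -0.0032]
orientation: [-0.007, 0.999, -0.029, 0.023]
force: [0.9, 0.2, 0.6]
width: 0.0264
```

Call:
send_rows([
  [0.29, 0, 0, 0.025, 0],
  [0.29, 0, 0, 0.04, 0],
  [0.5, 0, 0.01, 0.045, -0.03],
  [0.5, 0, 0.04, 0.02, -0.03],
  [0.5, 0, 0.048, 0, -0.03],
])

```text
time_s: 19.45
eef_pos: [0.5366, -0.1585, 0.1343]
orientation: [-0.006, 0.996, -0.082, 0.025]
force: [1.0, 0.5, -0.0]
width: 0.0457
```

Call:
send_rows([
  [0.5, 0, 0.048, 0, -0.03],
  [0.5, 0, 0.048, 0, -0.02],
  [0.5, 0, 0.048, 0, 0],
  [0.5, 0, 0.048, 0, 0],
  [0.5, 0, 0.048, 0, 0],
])

```text
time_s: 19.95
eef_pos: [0.5376, 0.0887, 0.1412]
orientation: [-0.004, 0.993, -0.111, 0.031]
force: [0.1, 0.2, 0.3]
width: 0.0461
```

Call:
send_rows([
  [0.5, -0.006, 0.03, 0, 0.01],
  [0.5, -0.006, 0.018, 0, 0.01],
  [0.5, -0.003, 0.005, 0, 0.01],
  [0.5, 0, 0, 0, 0],
  [0.5, 0, 0, 0, 0],
])

```text
time_s: 20.45
eef_pos: [0.5214, 0.1522, 0.1448]
orientation: [-0.007, 0.995, -0.089, 0.033]
force: [-0.1, 0.3, 0.3]
width: 0.046
```

Call:
send_rows([
  [0.5, 0, 0, -0.02, 0],
  [0.5, 0, 0, -0.03, 0],
  [0.5, 0, 0, -0.03, 0],
  [0.5, 0, 0, -0.01, 0],
  [0.5, 0, 0, 0, 0],
])

```text
time_s: 20.95
eef_pos: [0.5259, 0.1429, 0.0542]
orientation: [-0.005, 0.995, -0.096, 0.036]
force: [-0.5, 0.7, 0.9]
width: 0.0459
```

Call:
send_rows([
  [0.5, -0.004, 0.008, -0.01, 0],
  [0.5, -0.002, 0, -0.02, 0],
  [0.5, 0, 0, -0.02, 0],
  [0.5, 0, 0, 0, 0],
  [0.5, 0, 0, 0, 0],
])

```text
time_s: 21.45
eef_pos: [0.5238, 0.1527, 0.0071]
orientation: [-0.007, 0.994, -0.098, 0.04]
force: [0.2, -0.6, 0.4]
width: 0.0464
```

Call:
send_rows([
  [0.5, -0.002, 0, -0.01, 0],
  [0.5, 0, 0, -0.01, 0],
  [0.5, 0, 0, -0.008, 0],
  [0.5, 0, 0, 0, 0],
  [0.5, 0, 0, 0, 0],
])

```text
time_s: 21.95
eef_pos: [0.5237, 0.1537, -0.0203]
orientation: [-0.008, 0.994, -0.098, 0.042]
force: [0.7, 0.0, -0.0]
width: 0.0461
```

Call:
send_rows([
  [0.5, 0.001, -0.001, -0.007, 0],
  [0.5, 0, 0, 0, 0],
  [0.5, 0, 0, -0.005, 0],
  [0.5, 0, 0, 0, 0],
])

```text
time_s: 22.35
eef_pos: [0.5252, 0.1526, -0.033]
orientation: [-0.008, 0.994, -0.098, 0.042]
force: [-0.5, 0.1, 0.2]
width: 0.0458
```

Run:
```python
from h import *
o=get_obs();print(o["eef_pos"],o["qpos"].round(3),o["force"],o["orientation"])
```

```text
[ 0.52524708  0.15255141 -0.03296726] [-0.145  0.588 -0.265  2.04   0.376  0.474 -2.458] [-0.54120034  0.09604274  0.15720574] [-0.00812784  0.99425193 -0.0979344   0.04249578]
```

Call:
send_rows([
  [0, 0, 0, -0.001, 0],
  [0, 0, 0, 0, 0],
  [0, 0, 0, 0, 0],
  [0, 0, 0, 0, 0],
  [0, 0, 0, 0, 0],
])

```text
time_s: 22.85
eef_pos: [0.5254, 0.1526, -0.0339]
orientation: [-0.008, 0.994, -0.098, 0.043]
force: [0.6, 0.2, -2.1]
width: 0.0144
```

Call:
send_rows([
  [0, 0, 0, 0, 0],
  [0, 0, 0, 0, 0],
  [0, 0, 0, 0, 0],
  [0, 0, 0, 0.01, 0],
  [0, 0, 0, 0.02, 0],
])

```text
time_s: 23.35
eef_pos: [0.5225, 0.1517, -0.0053]
orientation: [-0.007, 0.994, -0.098, 0.04]
force: [-0.7, 0.0, -2.0]
width: 0.0145
```

Call:
send_rows([
  [0, 0, 0, 0.03, 0],
  [0, 0, 0, 0.04, 0],
  [0, 0, -0.02, 0.03, 0],
  [0, 0.002, -0.04, 0.005, 0.03],
  [0, 0.002, -0.048, 0, 0.03],
])

```text
time_s: 23.85
eef_pos: [0.526, 0.0499, 0.1091]
orientation: [-0.01, 0.997, -0.059, 0.042]
force: [1.2, -0.1, -2.6]
width: 0.0145
```

Call:
send_rows([
  [0, 0.002, -0.048, 0, 0.03],
  [0, 0.002, -0.048, 0, 0.03],
  [0, 0.002, -0.048, 0, 0.03],
  [0, 0.002, -0.048, 0, 0],
  [0, 0.002, -0.048, 0, 0],
])

```text
time_s: 24.35
eef_pos: [0.5347, -0.198, 0.1144]
orientation: [-0.012, 0.999, -0.009, 0.044]
force: [-0.2, 0.3, -2.6]
width: 0.0143
```

Call:
send_rows([
  [0, 0, -0.045, 0, -0.02],
  [0, 0, -0.035, 0, -0.015],
  [0, 0, -0.02, 0, 0],
  [0, 0, 0, 0, 0],
  [0, 0, 0, 0, 0],
])

```text
time_s: 24.85
eef_pos: [0.5301, -0.3115, 0.1163]
orientation: [-0.009, 0.998, -0.034, 0.044]
force: [-0.3, 0.4, -1.3]
width: 0.0146
```

Call:
send_rows([
  [0, 0, 0, -0.015, 0],
  [0, 0, 0, -0.025, 0],
  [0, 0, 0, -0.025, 0],
  [0, 0, 0, 0, 0],
  [0, 0, 0, 0, 0],
])

```text
time_s: 25.35
eef_pos: [0.5312, -0.3021, 0.0484]
orientation: [-0.011, 0.999, -0.028, 0.044]
force: [0.5, -0.5, -1.6]
width: 0.0143
```

Call:
send_rows([
  [0, 0.004, -0.004, -0.01, 0],
  [0, 0, 0, -0.015, 0],
  [0, 0, 0, -0.006, 0],
  [0, 0, 0, 0, 0],
  [0, 0, 0, 0, 0],
])

```text
time_s: 25.85
eef_pos: [0.5375, -0.3055, 0.017]
orientation: [-0.011, 0.999, -0.027, 0.045]
force: [0.9, 0.1, -2.2]
width: 0.0144
```

Call:
send_rows([
  [0, -0.001, -0.001, -0.01, -0.003],
  [0, 0, 0, -0.01, 0],
  [0, 0, 0, -0.005, 0],
  [0, 0, 0, 0, 0],
  [0, 0, 0, 0, 0],
])

```text
time_s: 26.35
eef_pos: [0.5365, -0.3072, -0.0098]
orientation: [-0.01, 0.998, -0.029, 0.045]
force: [0.6, -0.4, -1.9]
width: 0.0144
```

Call:
send_rows([
  [0, 0, 0, -0.003, 0],
  [0, 0, 0, 0, 0],
  [0, 0, 0, 0, 0],
])

```text
time_s: 26.65
eef_pos: [0.5374, -0.3076, -0.012]
orientation: [-0.01, 0.998, -0.029, 0.046]
force: [0.3, -0.7, -1.8]
width: 0.0145
```

Call:
send_rows([
  [0, 0, 0, -0.0015, 0],
  [0.31, 0, 0, 0, 0],
  [0.31, 0, 0, 0, 0],
  [0.31, 0, 0, 0, 0],
  [0.31, 0, 0, 0.01, 0],
])

```text
time_s: 27.15
eef_pos: [0.5379, -0.3077, -0.0022]
orientation: [-0.01, 0.998, -0.029, 0.047]
force: [0.7, -0.4, 0.3]
width: 0.0285
```

Call:
send_rows([
  [0.31, 0, 0, 0.025, 0],
  [0.31, 0, 0, 0.04, 0],
  [0.5, 0, 0.01, 0.045, 0.13],
  [0.5, 0, 0.04, 0.02, 0.14],
  [0.5, 0, 0.046, 0, 0.14],
])

```text
time_s: 27.65
eef_pos: [0.5372, -0.2163, 0.1353]
orientation: [-0.015, 0.983, 0.177, 0.044]
force: [0.8, 1.0, -0.5]
width: 0.0454
```

Call:
send_rows([
  [0.5, 0, 0.046, 0, 0.14],
  [0.5, 0, 0.046, 0, 0.14],
  [0.5, 0, 0.046, 0, 0.14],
  [0.5, 0, 0.046, 0, 0.14],
  [0.5, 0, 0.046, 0, 0.14],
])

```text
time_s: 28.15
eef_pos: [0.538, 0.0194, 0.142]
orientation: [-0.026, 0.857, 0.514, 0.04]
force: [0.1, 0.6, -0.2]
width: 0.0457
```

Call:
send_rows([
  [0.5, 0, 0.046, 0, 0.14],
  [0.5, 0, 0.046, 0, 0.14],
  [0.5, 0, 0.046, 0, 0.14],
  [0.5, 0, 0.046, 0, 0.14],
  [0.5, 0, 0.046, 0, 0.14],
])

```text
time_s: 28.65
eef_pos: [0.5386, 0.2566, 0.1465]
orientation: [-0.035, 0.618, 0.785, 0.03]
force: [0.3, -1.0, 0.6]
width: 0.0457
```

Run:
```python
from h import *
o=get_obs();print(o["eef_pos"],o["orientation"].round(4),o["qpos"].round(3),o["time_s"])
im=optics.read_camera("top"); b=cv2.resize(im[150:260,380:540],(800,550),interpolation=2)
a=cv2.resize(optics.read_camera("scene")[215:305,110:250],(800,514),interpolation=2)
cv2.imwrite("pics/p4.png",cv2.resize(np.vstack([a,b]),None,fx=.55,fy=.55))
```

```text
[0.53855408 0.25661502 0.14649547] [-0.0349  0.6179  0.7849  0.0297] [ 0.182  0.559 -0.852  1.743  0.388  1.006 -0.553] 28.65
```

View pics/p4.png

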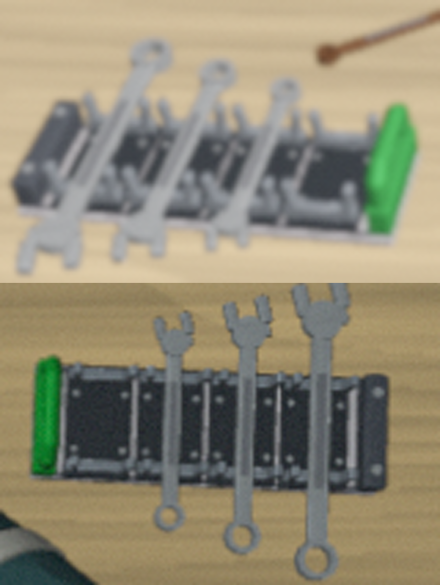

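The 13, 16 and 19 all lie in their cradles, in order. Now the 10, with a half turn so that the accumulated tool tilt cancels.

Call:
send_rows([
  [0.5, -0.003, 0.03, 0, 0.14],
  [0.5, -0.003, 0.03, 0, 0.14],
  [0.5, -0.003, 0.025, 0, 0.14],
  [0.5, 0, 0.01, 0, 0.14],
  [0.5, 0, 0, 0, 0.14],
])

```text
time_s: 29.25
eef_pos: [0.528, 0.3588, 0.1493]
orientation: [-0.043, 0.299, 0.953, 0.016]
force: [-0.3, 0.2, 0.3]
width: 0.0456
```

Call:
send_rows([
  [0.5, 0, 0, 0, 0.14],
  [0.5, 0, 0, 0, 0.14],
  [0.5, 0, 0, 0, 0.14],
  [0.5, 0, 0, 0, 0.14],
  [0.5, 0, 0, 0, 0.1],
])

```text
time_s: 29.75
eef_pos: [0.5303, 0.3546, 0.1509]
orientation: [-0.044, -0.036, 0.998, -0.0]
force: [0.8, -0.0, 0.1]
width: 0.0458
```

Call:
send_rows([
  [0.5, -0.004, 0.01, -0.02, -0.03],
  [0.5, 0, 0, -0.03, -0.015],
  [0.5, 0, 0, -0.035, 0],
  [0.5, 0, 0, -0.01, 0],
  [0.5, 0, 0, 0, 0],
])

```text
time_s: 30.25
eef_pos: [0.5298, 0.3612, 0.0561]
orientation: [-0.042, -0.01, 0.999, -0.0]
force: [0.5, 0.3, -0.1]
width: 0.0462
```

Call:
send_rows([
  [0.5, 0, 0.003, -0.01, 0],
  [0.5, 0, 0, -0.02, 0],
  [0.5, 0, 0, -0.02, 0],
  [0.5, 0, 0, 0, 0],
  [0.5, 0, 0, 0, 0],
])

```text
time_s: 30.75
eef_pos: [0.532, 0.365, 0.0057]
orientation: [-0.04, -0.009, 0.999, 0.001]
force: [0.2, 0.1, 0.0]
width: 0.0458
```

Call:
send_rows([
  [0.5, -0.005, 0, -0.01, 0.01],
  [0.5, -0.001, 0, -0.012, 0],
  [0.5, 0, 0, -0.008, 0],
  [0.5, 0, 0, 0, 0],
  [0.5, 0, 0, 0, 0],
])

```text
time_s: 31.25
eef_pos: [0.5254, 0.3656, -0.0263]
orientation: [-0.04, -0.015, 0.999, 0.001]
force: [0.7, 0.5, 0.2]
width: 0.046
```

Call:
send_rows([
  [0.5, -0.001, 0, -0.005, 0],
  [0.5, 0, 0, 0, 0],
  [0.5, 0, 0, 0, 0],
])

```text
time_s: 31.55
eef_pos: [0.5248, 0.3659, -0.0311]
orientation: [-0.039, -0.014, 0.999, 0.002]
force: [0.5, 0.0, -0.3]
width: 0.0457
```

Call:
send_rows([
  [0.5, 0.001, -0.001, -0.003, 0],
  [0.5, 0, 0, 0, 0],
  [0, 0, 0, 0, 0],
  [0, 0, 0, 0, 0],
  [0, 0, 0, 0, 0],
])

```text
time_s: 32.05
eef_pos: [0.5264, 0.365, -0.0338]
orientation: [-0.039, -0.014, 0.999, 0.002]
force: [0.2, 0.2, 0.1]
width: 0.0238
```

Call:
send_rows([
  [0, 0, 0, 0, 0],
  [0, 0, 0, 0, 0],
  [0, 0, 0, 0, 0],
  [0, 0, 0, 0, 0],
  [0, 0, 0, 0, 0],
])

```text
time_s: 32.55
eef_pos: [0.5265, 0.365, -0.0336]
orientation: [-0.039, -0.014, 0.999, 0.002]
force: [0.0, -0.3, -0.7]
width: 0.0086
```

Call:
send_rows([
  [0, 0, 0, 0.01, 0],
  [0, 0, 0, 0.03, 0],
  [0, 0, 0, 0.04, 0],
  [0, 0, -0.02, 0.03, 0],
  [0, 0, -0.04, 0.005, 0],
])

```text
time_s: 33.05
eef_pos: [0.5223, 0.3095, 0.0866]
orientation: [-0.04, -0.019, 0.999, 0.003]
force: [0.6, -0.4, -0.2]
width: 0.0094
```

Call:
send_rows([
  [0, 0.002, -0.048, 0, -0.02],
  [0, 0.002, -0.048, 0, -0.02],
  [0, 0.002, -0.048, 0.005, -0.02],
  [0, 0.002, -0.048, 0.005, -0.02],
  [0, 0.002, -0.048, 0.005, -0.01],
])

```text
time_s: 33.55
eef_pos: [0.5315, 0.0654, 0.108]
orientation: [-0.036, 0.023, 0.999, 0.006]
force: [0.3, -0.7, 0.0]
width: 0.0091
```

Call:
send_rows([
  [0, 0.002, -0.048, 0.003, 0],
  [0, 0.002, -0.048, 0, 0],
  [0, 0.002, -0.04, 0, 0],
  [0, 0, -0.02, 0, 0],
  [0, 0, 0, 0, 0],
])

```text
time_s: 34.05
eef_pos: [0.5376, -0.1063, 0.1149]
orientation: [-0.034, 0.03, 0.999, 0.003]
force: [-0.3, -0.0, -1.1]
width: 0.0093
```

Call:
send_rows([
  [0, 0.001, -0.02, 0, 0],
  [0, 0, -0.014, 0, 0],
  [0, 0, -0.004, 0, 0],
  [0, 0, 0, 0, 0],
  [0, 0, 0, 0, 0],
])

```text
time_s: 34.55
eef_pos: [0.539, -0.1394, 0.1171]
orientation: [-0.033, 0.027, 0.999, 0.004]
force: [0.4, -0.0, -0.1]
width: 0.0091
```

Call:
send_rows([
  [0, 0, 0, -0.015, 0],
  [0, 0, 0, -0.025, 0],
  [0, 0, 0, -0.02, 0],
  [0, 0, 0, 0, 0],
  [0, 0, 0, 0, 0],
])

```text
time_s: 35.05
eef_pos: [0.5385, -0.1341, 0.0532]
orientation: [-0.033, 0.023, 0.999, 0.005]
force: [0.6, -0.0, -0.9]
width: 0.0091
```

Call:
send_rows([
  [0, 0.001, -0.004, -0.01, -0.01],
  [0, 0, 0, -0.016, 0],
  [0, 0, 0, -0.008, 0],
  [0, 0, 0, 0, 0],
  [0, 0, 0, 0, 0],
])

```text
time_s: 35.55
eef_pos: [0.5405, -0.1382, 0.0174]
orientation: [-0.032, 0.029, 0.999, 0.005]
force: [-0.1, 0.5, 0.9]
width: 0.0091
```

Call:
send_rows([
  [0, -0.001, -0.001, -0.01, 0],
  [0, 0, 0, -0.01, 0],
  [0, 0, 0, -0.004, 0],
  [0, 0, 0, 0, 0],
  [0, 0, 0, 0, 0],
])

```text
time_s: 36.05
eef_pos: [0.5397, -0.1394, -0.0083]
orientation: [-0.032, 0.029, 0.999, 0.005]
force: [-0.1, -0.1, -0.8]
width: 0.009
```

Call:
send_rows([
  [0, 0, 0, -0.003, 0],
  [0, 0, 0, 0, 0],
  [0, 0, 0, 0, 0],
])

```text
time_s: 36.35
eef_pos: [0.5401, -0.1393, -0.0111]
orientation: [-0.032, 0.029, 0.999, 0.005]
force: [-0.1, 0.5, -0.4]
width: 0.0089
```

Release gently to 22 mm, then rise straight up.

Call:
send_rows([
  [0, 0, 0, -0.0015, 0],
  [0.24, 0, 0, 0, 0],
  [0.24, 0, 0, 0, 0],
  [0.24, 0, 0, 0, 0],
  [0.24, 0, 0, 0.01, 0],
])

```text
time_s: 36.85
eef_pos: [0.5399, -0.1393, -0.0022]
orientation: [-0.032, 0.029, 0.999, 0.005]
force: [1.2, -0.4, -0.2]
width: 0.0222
```

Call:
send_rows([
  [0.24, 0, 0, 0.025, 0],
  [0.24, 0, 0, 0.04, 0],
  [0.24, 0, 0.01, 0.045, 0],
  [0.24, 0, 0.04, 0.03, 0],
  [0.24, 0, 0.046, 0, 0],
])

```text
time_s: 37.35
eef_pos: [0.5397, -0.0468, 0.1447]
orientation: [-0.032, 0.035, 0.999, 0.005]
force: [0.4, 0.2, 0.1]
width: 0.0224
```

Call:
send_rows([
  [0.24, 0, 0.046, 0, 0],
  [0.24, 0, 0.046, 0, 0],
  [0.24, 0, 0.046, 0, 0],
  [0.24, 0, 0.04, 0, 0],
  [0.24, 0, 0, 0, 0],
])

```text
time_s: 37.85
eef_pos: [0.5386, 0.1444, 0.1515]
orientation: [-0.028, 0.032, 0.999, 0.007]
force: [0.2, 0.6, 1.0]
width: 0.0219
```

Run:
```python
from h import *
o=get_obs();print(o["eef_pos"],o["time_s"])
im=optics.read_camera("top"); b=cv2.resize(im[145:265,380:540],(800,600),interpolation=2)
a=cv2.resize(optics.read_camera("scene")[215:305,110:250],(800,514),interpolation=2)
cv2.imwrite("pics/p5.png",cv2.resize(np.vstack([a,b]),None,fx=.53,fy=.53))
```

```text
[0.53856893 0.14444669 0.15152475] 37.85
```

View pics/p5.png

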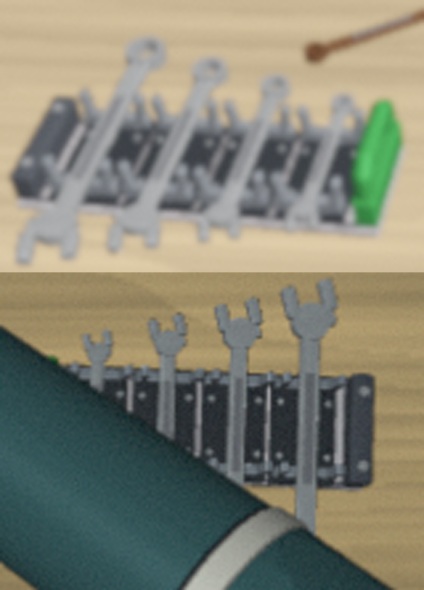

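```bash
python3 -c "
from plant import r
print(r.close_job())"
```

```text
the job is handed in; nothing more can be done
None
```

All four spanners are on the rack in size order, and I handed the job in at about 38 s of the 133 s allowed. From the green handle to the grey end they run 10, 13, 16, 19.

**Last checks:**
- The final scene view shows each shank lying across both forks between the prongs, with the heads beyond the forks on both sides. The gripper was clear of everything.
- The top views taken on the way confirmed that the 13, 16 and 19 were about centred.
- The highest contact force I saw was about 3 N.

**What disagreed or went unchecked:**
- **Tool height:** the reported tool height read about 39 mm lower than the real fingertips. I found this from the images and a light touch on the mat, and corrected for it.
- **Cradle positions:** the overlay in both views put the cradles about 3 mm from my first measurement, so I shifted them to match.
- **Tool tilt:** the tool drifted to about 5° of tilt over the job. I allowed for it and turned the gripper half a turn before the last pick.
- **The 10:** the arm partly hid it in the last top view, so its seating was confirmed mainly from the scene view.

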